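# Shut the keepsake chest's locked sliding lid

## Task

Close the keepsake chest for packing: with the fingertips press the square lock button on its sliding lid and, keeping it held down all the way, push the lid over the open bay until it meets the end stop. Then let the button spring up so that the lid is locked shut, and move away. Nothing needs gripping; leave the other things on the table and in the chest where they are.

Things in the scene. Friction and masses are not known exactly. Their poses are not given: they have to be found in the camera images.
- chest: wooden keepsake chest, 300 x 190 mm, 96 mm high over its aluminium side rails, heavy and fixed; origin at the centre of its underside, x along its length the way the lid shuts (towards the open bay), z up. The lid, 157 x 168 x 8 mm, slides level along chest x, its upper face 80 mm above the table; the rails stand 16 mm higher, at y = +-76 to +-95 mm
- finger_rest (a point): middle of the upright back face, at its top edge, of the brass bar that stands on the lid directly ahead of the button (in the shutting direction): 64 mm wide across the chest, top 100 mm above the table, 23 mm ahead of the button's centre, sloping down on its far side; fingers may push against it
- button_top (a point): centre of the upper face of the square steel lock button on the lid, 40 x 40 mm, 94 mm above the table when up and 86 mm when fully pressed; it moves with the lid, and lies on the chest's centre line (chest y = 0), 38.5 mm behind the chest's centre when the lid is fully open
- lock_button (a joint): how far the button is pressed, m: 0 up, 0.008 fully down. A spring pushes it up: about 2 N to start, 6 N fully down. Pressed less than 4 mm, its catch stands in teeth about 11 mm apart along the whole travel and the lid is locked (2 to 8 mm of play); pressed deeper, the lid is free
- lid (a joint): how far the lid has been slid, m: about 0 open, 0.120 against the end stop, growing along chest x. About 2 N of friction. The catch springs up behind the last tooth only from 0.1185 on
- lid_front (a point): middle of the lid's leading edge at its upper face; reaches stop_edge when shut
- stop_edge (a point): middle of the end stop's inner face, level with the lid's upper face; fixed on the chest 140 mm ahead of its centre
- sake_cup: blue sake cup, 52 mm across, 42 mm high, in the open bay of the chest; origin at its underside; leave it; the lid passes over it
- figure: small clay figure, 36 mm across, 46 mm high, in the open bay; origin at its underside; leave it; the lid passes over it
- tape_roll: roll of packing tape lying flat, 100 mm across, 48 mm high, beside the chest; origin at its underside; leave it
- tea_tin: tea tin, 68 mm across, 85 mm high, beside the chest; origin at its underside; leave it
- wood_box: closed small wooden box, 110 x 70 x 50 mm, beside the chest; origin at its underside; leave it
- mug: white mug, 80 mm across, 88 mm high; origin at its underside; leave it
- vase: green glass vase, 80 mm across, 130 mm high; origin at its underside; leave it

How it is judged (in metres and radians):
On the way, in this order (a step that is already met when the one before it is completed fails the run):
1. the lock button is pressed down while the lid is still open (value of joint lock_button above 0.004 m and value of joint lid below 0.02 m), for 0.05 s.
2. the lid has been slid to its end stop with the button still held down (value of joint lid above 0.1165 m and value of joint lock_button above 0.004 m), for 0.05 s.
At the end, for the whole second after the job is handed in: the lid is within 3.5 mm of its end stop and at rest, and the lock button is up again (within 1.5 mm), so that the lid is locked shut (value of joint lid above 0.1165 m and value of joint lock_button below 0.0015 m and velocity of joint lid below 0.005 m/s); the robot touches nothing.
It fails at once if the button is let up (less than 2.5 mm pressed) with the lid part-way, between 20 and 105 mm of its travel (value of joint lid between 0.02 and 0.105 m and value of joint lock_button below 0.0025 m).
It fails at once if another thing is lifted or shifted by more than 20 mm (distance of any of sake_cup, figure, tape_roll, tea_tin, wood_box, mug, vase from where it was at the start of the episode above 0.02 m).
It also fails if it takes over 38 s, if anything falls off the work surface, if the arm or the gripper's body presses on something with over 40 N, if the wrist force passes 120 N, or if a joint passes its speed limit or range.

## Robot

A 6-joint arm with a two-finger parallel gripper is mounted at the origin on the work surface. World frame = base frame: x ahead of the robot, y to its left, z up, the work surface at z = 0. Lengths are in mm, angles in rad, forces in N, time in s.
With the tool pointing down it reaches from about 300 to 850 mm from the base axis. Payload 4.2 kg.
Tool frame: the origin (TCP) lies at the very end of the fingers, on their centre line; the grasp point (between the pads) lies 19 mm behind it (env.grip_depth is the distance from the TCP to the grasp point, in mm); z points along the fingers, y is the line along which they close (so a half turn about z gives the same grasp; the last joint's range is limited). The gripper opens to 91 mm and grips with 3 to 60 N. Pads are 32 mm wide; open, the fingers measure 118 mm over their backs; the gripper's body (76 mm by 178 mm) begins 60 mm behind the grasp point.
Start: joints at [1.301, 0.32, 1.565, -0, 1.257, -0.02], TCP at [142.147, 557.169, 213.976] pointing down, gripper open.
Joint ranges: [-3.11, 3.11], [-0.84, 2.01], [0.21, 2.61], [-1.34, 4.49], [0.05, 2.63], [-2.56, 2.56]. Speed limits (rad/s): [2.57, 2.57, 3.14, 3.14, 3.14, 3.14].

## Interface

Orientations are given as [roll, pitch, yaw] about the fixed x, y, z axes, in that order (R = Rz(yaw) Ry(pitch) Rx(roll)).
In Python, from cell import env gives the robot as it stands.
- The arm moves only by the tool send_rows, never from a script. Its argument "steps" is a list of rows, each an object with "delta_pos": the shift along the world's x, y, z in m, a list of three; "rotation": the turn, a rotation vector about the world's x, y, z in degrees, a list of three. A call has 1 to 5 rows; each row is the pose to reach, as a shift and turn from the pose commanded when the call began; what a row does not reach only later rows make up. A row lasts 1/10 s, in which the tool goes at most 50 mm and 8.59 degrees, less where a joint would pass 70% of its speed; a pose out of reach is approached as far as the arm can. A call with a gripper value outside its range is refused whole. "claw" is the finger opening in m, from 0 to 0.0912, set as the call begins (left out, the last holds). The fingers move at their own pace and stop on an object; "newtons" is the grip in N (left out, the last holds). Time passes only in rows, so rows that repeat a pose let the fingers close. It gives the time, the measured TCP pose, the force and the opening at its end, in the units of the state.
- env.state(): the state, without advancing time (a new reading comes with each control period).
- env.camera(name): name is "side" or "top"; returns the picture (480x640x3 uint8, red, green, blue); there is no depth.
- env.calibration(name): a dict with "fx", "fy", "cx", "cy" (pixels), "origin" and "orientation" of the camera in the world. Camera axes: x right, y down, z forward; pixel columns grow to the right and rows downward; lengths in mm; the calibration is good to about 2 mm. A picture is of the moment at which its call begins. calibration takes no time and is no camera call.
- env.finish_job(): hands the job in, once; it reports no verdict.
The state is a dict: "clock": time; "joint_positions": joint angles; "qvel": joint speeds; "joint_efforts": joint torques, N m; "ee_pos": TCP position; "orientation": TCP orientation; "ft_force": force on the tool from outside, world axes, zero at the start; "torque": the same for the moment, N m; "width": finger opening in mm.
Only numpy, scipy, OpenCV 4.12 (cv2) and the standard library are available. Lean on these libraries where they do the work, as an engineer would, in place of code of your own. Each camera call takes 0.05 s, during which the arm holds its last target. There are 200 camera calls.

## Working session

There is one attempt and no reset: what is moved stays moved. The work goes in short steps, Python scripts to look and compute and a tool call to move; the robot and the scene stay as the last step left them, time stands still between calls to the robot, and variables do not carry over. Pictures are saved under pics/ and viewed, on a budget of 10 in all, crops included, one or two more only if the job needs it, and the job is handed in when it is done.

Besides the shell and the picture viewer there is one more tool, called in YAML: its name, and indented under it one key for each argument. send_rows: Moves the arm, as the interface text tells. Its arguments: {"type":"object","properties":{"steps":{"type":"array","items":{"type":"object","properties":{"delta_pos":{"type":"array","items":{"type":"number"}},"rotation":{"type":"array","items":{"type":"number"}}}}},"claw":{"type":"number"},"newtons":{"type":"number"}},"required":["steps"]}

```bash
mkdir -p pics; python3 - <<'E'
from cell import env
import cv2
for n in("top","side"):
    cv2.imwrite(f"pics/{n}0.png",env.camera(n)[:,:,::-1]); print(env.calibration(n))
print(env.state())
E
```

```text
{'fx': 492.7772844416859, 'fy': 492.7772844416859, 'cx': 323.2543470258779, 'cy': 237.19426261810872, 'origin': array([ 395.42389494,  -13.221907  , 1286.7033906 ]), 'orientation': array([-3.03211626,  0.00983207, -1.57360218])}
{'fx': 524.4200634010301, 'fy': 524.4200634010301, 'cx': 314.49685047129736, 'cy': 242.48707571062886, 'origin': array([ 352.14243672, -922.59638658, 1085.89704664]), 'orientation': array([-2.38840959, -0.00612985, -0.20636896])}
{'clock': 0.1, 'joint_positions': array([ 1.30099673e+00,  3.20213532e-01,  1.56552208e+00,  2.76979545e-05,
        1.25744264e+00, -1.99833565e-02]), 'qvel': array([ 0.00048963, -0.001939  , -0.00278637,  0.0004601 ,  0.00163043,
       -0.00050368]), 'joint_efforts': array([ 4.13406324e-04, -4.13334489e+01, -2.32509631e+01,  7.28436559e-02,
        4.20854765e-02, -7.57022553e-05]), 'ee_pos': array([142.01567802, 556.71930743, 213.22624038]), 'orientation': array([-3.14000790e+00, -5.80137276e-05,  2.89176781e+00]), 'ft_force': array([0.25786728, 0.3852814 , 0.69534721]), 'torque': array([ 0.02797453, -0.01723653,  0.01942427]), 'width': 91.35356236357114}
```

View pics/top0.png

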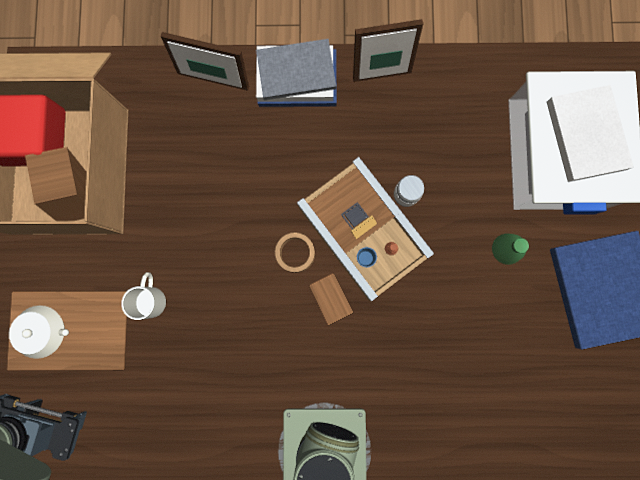

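View pics/side0.png

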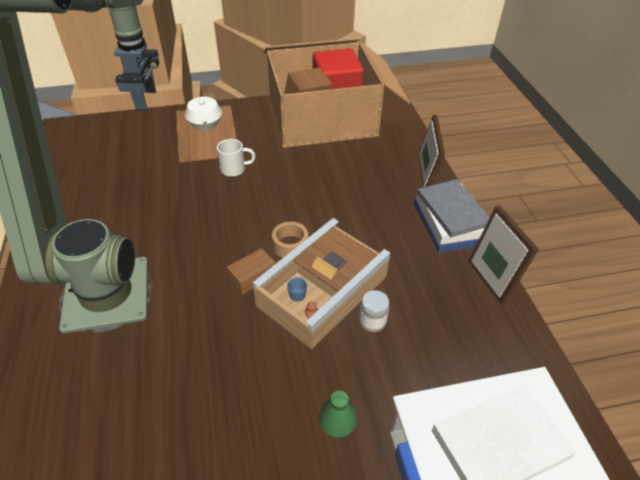

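The top view shows the chest with its aluminium rails from (303,203) to (373,297) and from (359,161) to (431,253). The dark button is at about (357,215), the brass bar at (364,227), and the open bay lies to the lower right. Next I'll measure these.

```bash
cat >h.py <<'E'
import cv2,numpy as np
from cell import env
from scipy.spatial.transform import Rotation as R
def ray(n,u,v,z):
    c=env.calibration(n); r=R.from_euler('xyz',c['orientation'])
    d=r.apply([(u-c['cx'])/c['fx'],(v-c['cy'])/c['fy'],1.]); o=np.array(c['origin'])
    return (o+d*(z-o[2])/d[2])
def blobs(m,lo,hi):
    n,l,s,c=cv2.connectedComponentsWithStats(m.astype(np.uint8))
    return [(l==i,s[i],c[i]) for i in range(1,n) if lo<s[i][4]<hi]
E
python3 - <<'E'
from h import *
im=cv2.imread("pics/top0.png"); hsv=cv2.cvtColor(im,cv2.COLOR_BGR2HSV).astype(int)
h,s,v=hsv[...,0],hsv[...,1],hsv[...,2]
roi=np.zeros(h.shape,bool); roi[150:305,290:440]=1
for nm,m,z in (("rail",(s<50)&(v>150),96),("button",(s<70)&(v<130)&(v>40),94),("brass",(h>15)&(h<28)&(s>120)&(v>150),96)):
    for b,st,c in blobs(m&roi,60,3000):
        (q,wh,a)=cv2.minAreaRect(np.argwhere(b)[:,::-1].astype(np.float32))
        box=cv2.boxPoints((q,wh,a)); print(nm,st,c.round(1),np.round(wh,1),"rect c",ray("top",*q,z).round(1),"cent",ray("top",*c,z).round(1))
        print(np.array([ray("top",*p,z)[:2] for p in box]).round(0).tolist())
im2=cv2.imread("pics/side0.png"); hs=cv2.cvtColor(im2,cv2.COLOR_BGR2HSV).astype(int)
h,s,v=hs[...,0],hs[...,1],hs[...,2]; roi[:]=0; roi[215:335,250:400]=1
for nm,m,z in (("rail",(s<60)&(v>150),96),("button",(s<70)&(v<130)&(v>40),94),("brass",(h>15)&(h<28)&(s>120)&(v>150),96)):
    for b,st,c in blobs(m&roi,60,3000): print("side",nm,st,c.round(1),ray("side",*c,z).round(1))
t=cv2.resize(im[150:305,290:440],None,fx=3.8,fy=3.8,interpolation=cv2.INTER_CUBIC)
t2=cv2.resize(im2[210:350,240:400],(0,0),fx=1.3,fy=1.3)
cv2.imwrite("pics/crop.png",t)
E
```

```text
rail [353 157  81 101 966] [393.  207.2] [122.6   8.5] rect c [ 599.3 -172.2   96. ] cent [ 599.4 -172.6   96. ]
[[715.0, -73.0], [728.0, -90.0], [487.0, -269.0], [474.0, -252.0]]
rail [399 176  25  24 490] [411.3 187.5] [23. 24.] rect c [ 648.2 -217.6   96. ] cent [ 648.2 -218.2   96. ]
[[677.0, -189.0], [677.0, -248.0], [619.0, -246.0], [620.0, -188.0]]
rail [ 297  199   81  102 1022] [337.2 249.3] [123.6   8.3] rect c [497.4 -35.1  96. ] cent [496.7 -35.7  96. ]
[[613.0, 64.0], [625.0, 48.0], [385.0, -132.0], [373.0, -116.0]]
button [394 177  25  30 208] [402.2 197.5] [28.3 18.7] rect c [ 632.5 -197.7   94. ] cent [ 623.7 -195.7   94. ]
[[650.0, -160.0], [675.0, -199.0], [616.0, -235.0], [590.0, -197.0]]
button [341 202  28  27 360] [354.5 214.8] [18.4 20.8] rect c [580.8 -77.9  94. ] cent [581.3 -78.4  94. ]
[[584.0, -44.0], [614.0, -85.0], [578.0, -112.0], [547.0, -71.0]]
brass [351 215  26  24 270] [363.9 226.8] [10.6 27. ] rect c [ 551.7 -100.9   96. ] cent [ 551.5 -101.    96. ]
[[542.0, -67.0], [582.0, -120.0], [561.0, -135.0], [522.0, -82.0]]
side rail [253 218  85  70 836] [293.3 253.9] [487.3 -43.7  96. ]
side rail [ 306  249   84   82 1258] [346.3 290.7] [ 590.4 -184.6   96. ]
side rail [362 290  27  26 530] [375.3 302.3] [ 648.3 -231.5   96. ]
side rail [364 314  24  16 253] [374.8 322.2] [ 631.4 -285.    96. ]
side button [324 252  23  18 209] [334.7 259.8] [586.2 -82.   94. ]
side button [359 301  28  32 132] [365.2 318. ] [ 613.8 -268.3   94. ]
side brass [311 256  26  24 311] [323.6 268. ] [ 552.6 -104.6   96. ]
```

View pics/crop.png

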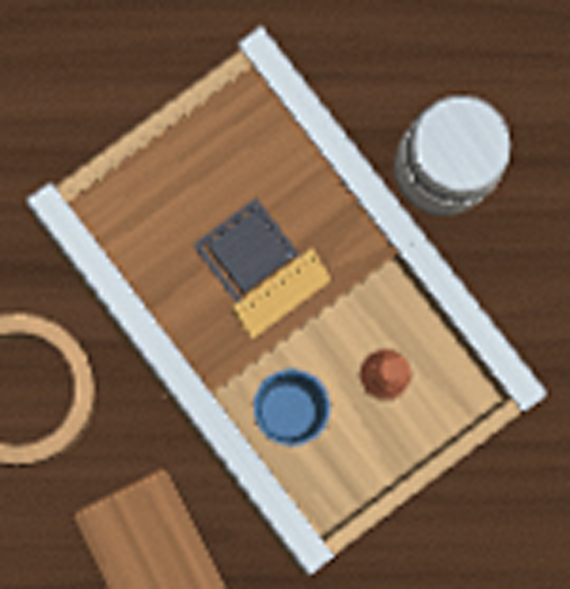

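Chest centre comes out at about (548.3, -103.6), with the shutting direction u = (-0.803, -0.597), i.e. yaw -143.4°. The crop agrees: the button is dark grey, the brass bar is ahead of it, and the bay with cup and figure lies beyond. That puts the button at about (579, -80.6). I'll close the fingers and travel high with tool x along the chest axis (yaw 36.6°).

send_rows:
  claw: 0
  newtons: 20
  steps:
    - {"delta_pos":[0.011,-0.016,0],"rotation":[0,0,-4]}
    - {"delta_pos":[0.033,-0.048,0],"rotation":[0,0,-11]}
    - {"delta_pos":[0.058,-0.085,0],"rotation":[0,0,-18]}
    - {"delta_pos":[0.083,-0.122,0],"rotation":[0,0,-25]}
    - {"delta_pos":[0.109,-0.159,0],"rotation":[0,0,-32]}

```text
clock: 0.6
ee_pos: [251.5, 396.5, 213.6]
orientation: [-3.141, 0.0, 2.329]
ft_force: [1.3, 0.4, 0.3]
width: 54.5
```

send_rows:
  steps:
    - {"delta_pos":[0.024,-0.035,0],"rotation":[0,0,-7]}
    - {"delta_pos":[0.048,-0.07,0],"rotation":[0,0,-14]}
    - {"delta_pos":[0.072,-0.105,0],"rotation":[0,0,-21]}
    - {"delta_pos":[0.096,-0.14,0],"rotation":[0,0,-28]}
    - {"delta_pos":[0.12,-0.175,0],"rotation":[0,0,-35]}

```text
clock: 1.1
ee_pos: [371.6, 221.5, 213.8]
orientation: [-3.142, 0.0, 1.718]
ft_force: [0.4, 0.1, 0.2]
width: 14.0
```

send_rows:
  steps:
    - {"delta_pos":[0.024,-0.035,0],"rotation":[0,0,-7]}
    - {"delta_pos":[0.048,-0.07,0],"rotation":[0,0,-14]}
    - {"delta_pos":[0.072,-0.105,0],"rotation":[0,0,-21]}
    - {"delta_pos":[0.096,-0.14,0],"rotation":[0,0,-28]}
    - {"delta_pos":[0.12,-0.175,0],"rotation":[0,0,-35]}

```text
clock: 1.6
ee_pos: [491.6, 46.5, 213.7]
orientation: [-3.141, 0.0, 1.106]
ft_force: [0.8, 0.2, 0.3]
width: 0.9
```

send_rows:
  steps:
    - {"delta_pos":[0.021,-0.032,-0.015],"rotation":[0,0,-7]}
    - {"delta_pos":[0.042,-0.064,-0.03],"rotation":[0,0,-14]}
    - {"delta_pos":[0.063,-0.096,-0.05],"rotation":[0,0,-21]}
    - {"delta_pos":[0.085,-0.129,-0.08],"rotation":[0,0,-26.8]}
    - {"delta_pos":[0.085,-0.129,-0.094],"rotation":[0,0,-26.8]}

```text
clock: 2.1
ee_pos: [577.2, -84.5, 116.8]
orientation: [-3.141, 0.002, 0.639]
ft_force: [-1.1, 0.3, -0.6]
width: 0.6
```

```bash
python3 - <<'E'
from h import *
a=env.camera("side"); b=env.camera("top")
x=cv2.resize(a[200:330,240:400],(800,650)[0:2])[:, :,::-1]; y=b[150:300,290:440][:,:,::-1]
p=np.hstack([cv2.resize(x,(460,374),interpolation=cv2.INTER_CUBIC),cv2.resize(y,(340,374))])
cv2.imwrite("pics/over.png",p); s=env.state(); print(s['ee_pos'],s['orientation'],s['ft_force'],s['width'])
E
```

```text
[574.35982474 -81.5116861  116.80019851] [-3.13669015  0.00470198  0.6421297 ] [-0.35801622  0.22758216  0.56665297] 0.7827491606127638
```

View pics/over.png

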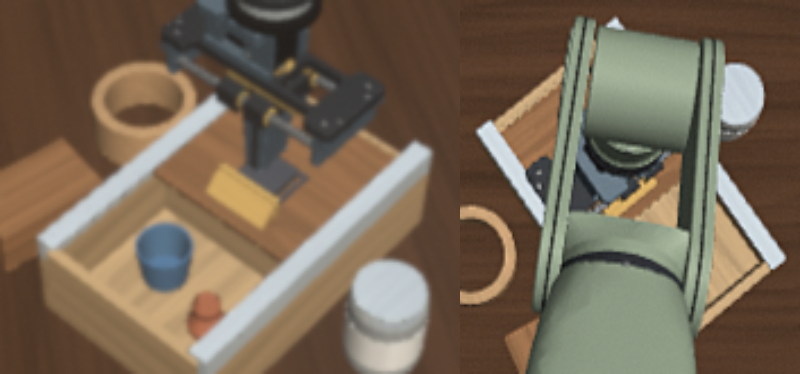

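The fingers hover just over the dark button, behind the brass bar, with the lid open. I'll descend while backing off 2 mm from the bar.

send_rows:
  steps:
    - {"delta_pos":[0.0016,0.0012,-0.008],"rotation":[0,0,0]}
    - {"delta_pos":[0.0016,0.0012,-0.016],"rotation":[0,0,0]}
    - {"delta_pos":[0.0016,0.0012,-0.02],"rotation":[0,0,0]}
    - {"delta_pos":[0.0016,0.0012,-0.023],"rotation":[0,0,0]}
    - {"delta_pos":[0.0016,0.0012,-0.026],"rotation":[0,0,0]}

```text
clock: 2.7
ee_pos: [577.9, -79.3, 94.2]
orientation: [3.141, -0.001, 0.644]
ft_force: [0.0, 0.6, 1.6]
width: 0.3
```

send_rows:
  steps:
    - {"delta_pos":[0,0,-0.002],"rotation":[0,0,0]}
    - {"delta_pos":[0,0,-0.004],"rotation":[0,0,0]}
    - {"delta_pos":[0,0,-0.006],"rotation":[0,0,0]}

```text
clock: 3.0
ee_pos: [577.9, -79.3, 88.4]
orientation: [3.142, -0.001, 0.644]
ft_force: [-0.7, 1.5, 4.6]
width: 0.2
```

send_rows:
  steps:
    - {"delta_pos":[0,0,-0.001],"rotation":[0,0,0]}
    - {"delta_pos":[0,0,-0.002],"rotation":[0,0,0]}
    - {"delta_pos":[0,0,-0.002],"rotation":[0,0,0]}

```text
clock: 3.3
ee_pos: [577.9, -79.3, 86.4]
orientation: [-3.142, -0.001, 0.644]
ft_force: [-1.8, 2.5, 5.8]
width: 0.4
```

Button is nearly bottomed (86.4 mm, 5.8 N). Now I'll slide.

send_rows:
  steps:
    - {"delta_pos":[-0.0024,-0.0018,-0.0005],"rotation":[0,0,0]}
    - {"delta_pos":[-0.0048,-0.0036,-0.0005],"rotation":[0,0,0]}
    - {"delta_pos":[-0.0072,-0.0054,-0.0005],"rotation":[0,0,0]}
    - {"delta_pos":[-0.0096,-0.0072,-0.0005],"rotation":[0,0,0]}
    - {"delta_pos":[-0.012,-0.009,-0.0005],"rotation":[0,0,0]}

```text
clock: 3.8
ee_pos: [566.8, -88.2, 86.3]
orientation: [3.14, -0.003, 0.643]
ft_force: [-0.1, 2.9, 6.5]
width: 0.5
```

send_rows:
  steps:
    - {"delta_pos":[-0.004,-0.003,-0.0002],"rotation":[0,0,0]}
    - {"delta_pos":[-0.008,-0.006,-0.0002],"rotation":[0,0,0]}
    - {"delta_pos":[-0.012,-0.009,-0.0002],"rotation":[0,0,0]}
    - {"delta_pos":[-0.016,-0.0119,-0.0002],"rotation":[0,0,0]}
    - {"delta_pos":[-0.0201,-0.0149,-0.0002],"rotation":[0,0,0]}

```text
clock: 4.3
ee_pos: [546.8, -103.2, 86.3]
orientation: [3.14, -0.003, 0.643]
ft_force: [-0.1, 2.4, 6.6]
width: 0.6
```

```bash
python3 - <<'E'
from h import *
a=env.camera("side")
cv2.imwrite("pics/mid.png",cv2.resize(a[200:330,240:400],(738,600),interpolation=cv2.INTER_CUBIC)[:,:,::-1]); s=env.state(); print(s['ee_pos'],s['ft_force'])
E
```

```text
[ 546.06281423 -103.76132728   86.23632726] [-1.0216679   2.6337001   6.32658644]
```

View pics/mid.png

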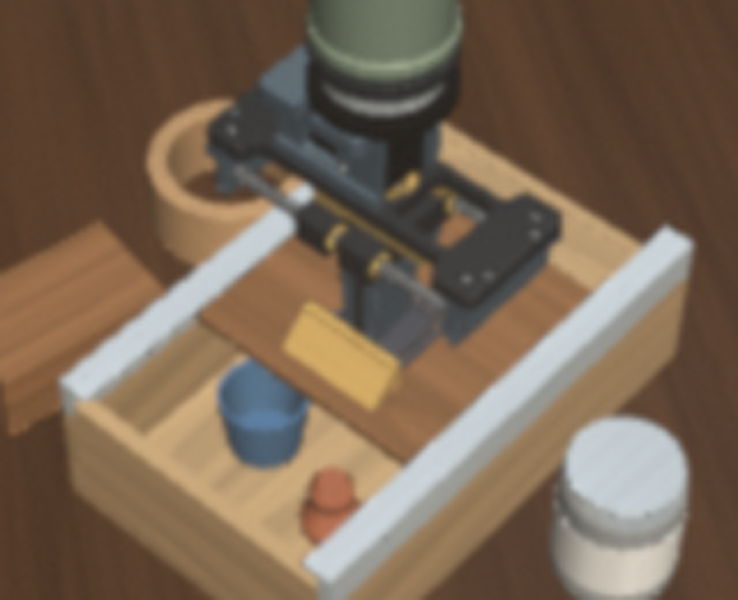

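The lid is moving with the fingers: its edge now reaches the cup, and the fingertips sit on the button just behind the bar. I'll continue.

send_rows:
  steps:
    - {"delta_pos":[-0.004,-0.003,0],"rotation":[0,0,0]}
    - {"delta_pos":[-0.008,-0.006,0],"rotation":[0,0,0]}
    - {"delta_pos":[-0.012,-0.009,0],"rotation":[0,0,0]}
    - {"delta_pos":[-0.016,-0.0119,0],"rotation":[0,0,0]}
    - {"delta_pos":[-0.0201,-0.0149,0],"rotation":[0,0,0]}

```text
clock: 4.85
ee_pos: [526.9, -118.3, 86.3]
orientation: [3.14, -0.003, 0.643]
ft_force: [1.5, 3.2, 5.3]
width: -0.0
```

send_rows:
  steps:
    - {"delta_pos":[-0.004,-0.003,0],"rotation":[0,0,0]}
    - {"delta_pos":[-0.008,-0.006,0],"rotation":[0,0,0]}
    - {"delta_pos":[-0.012,-0.009,0],"rotation":[0,0,0]}
    - {"delta_pos":[-0.016,-0.0119,0],"rotation":[0,0,0]}
    - {"delta_pos":[-0.0201,-0.0149,0],"rotation":[0,0,0]}

```text
clock: 5.35
ee_pos: [506.7, -133.3, 86.3]
orientation: [3.139, -0.003, 0.643]
ft_force: [1.7, 2.7, 6.3]
width: 0.3
```

send_rows:
  steps:
    - {"delta_pos":[-0.004,-0.003,0],"rotation":[0,0,0]}
    - {"delta_pos":[-0.008,-0.006,0],"rotation":[0,0,0]}
    - {"delta_pos":[-0.012,-0.009,0],"rotation":[0,0,0]}
    - {"delta_pos":[-0.016,-0.0119,0],"rotation":[0,0,0]}
    - {"delta_pos":[-0.0201,-0.0149,0],"rotation":[0,0,0]}

```text
clock: 5.85
ee_pos: [486.6, -148.3, 86.2]
orientation: [3.139, -0.003, 0.643]
ft_force: [1.0, 2.7, 7.2]
width: 0.8
```

send_rows:
  steps:
    - {"delta_pos":[-0.0016,-0.0012,0],"rotation":[0,0,0]}
    - {"delta_pos":[-0.0032,-0.0024,0],"rotation":[0,0,0]}
    - {"delta_pos":[-0.0048,-0.0036,0],"rotation":[0,0,0]}
    - {"delta_pos":[-0.0048,-0.0036,0],"rotation":[0,0,0]}

```text
clock: 6.25
ee_pos: [481.8, -152.0, 86.3]
orientation: [3.139, -0.002, 0.643]
ft_force: [-0.3, 2.7, 7.1]
width: 0.6
```

send_rows:
  steps:
    - {"delta_pos":[-0.0016,-0.0012,0],"rotation":[0,0,0]}
    - {"delta_pos":[-0.0032,-0.0024,0],"rotation":[0,0,0]}
    - {"delta_pos":[-0.0032,-0.0024,0],"rotation":[0,0,0]}

```text
clock: 6.55
ee_pos: [480.9, -153.2, 86.4]
orientation: [3.138, -0.008, 0.641]
ft_force: [5.3, 6.9, 4.4]
width: 0.5
```

send_rows:
  steps:
    - {"delta_pos":[-0.0016,-0.0012,-0.0003],"rotation":[0,0,0]}
    - {"delta_pos":[-0.0024,-0.0018,-0.0005],"rotation":[0,0,0]}
    - {"delta_pos":[-0.0024,-0.0018,-0.0005],"rotation":[0,0,0]}

```text
clock: 6.85
ee_pos: [480.9, -153.3, 86.5]
orientation: [3.138, -0.014, 0.639]
ft_force: [11.5, 15.4, 4.4]
width: 0.3
```

```bash
python3 - <<'E'
from h import *
a=env.camera("side")
cv2.imwrite("pics/shut.png",cv2.resize(a[200:350,240:400],(640,600),interpolation=cv2.INTER_CUBIC)[:,:,::-1]); s=env.state(); print(s['ee_pos'],s['ft_force'])
E
```

```text
[ 480.88631737 -153.27188307   86.45547664] [10.86129798 14.65442107  4.73510033]
```

View pics/shut.png

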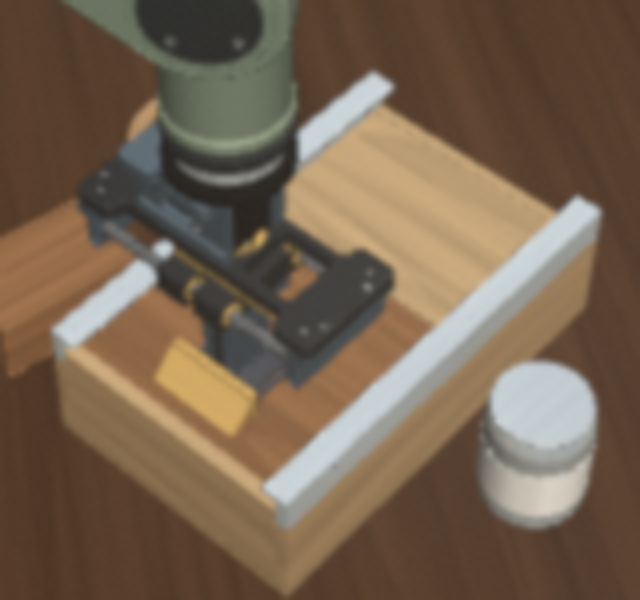

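The lid is flush at the end stop (18 N along the push, no further motion). I'll raise the fingers while still pressing lightly forward so the button springs up, then back off and leave.

send_rows:
  steps:
    - {"delta_pos":[0.0016,0.0012,0.002],"rotation":[0,0,0]}
    - {"delta_pos":[0.0016,0.0012,0.005],"rotation":[0,0,0]}
    - {"delta_pos":[0.0016,0.0012,0.008],"rotation":[0,0,0]}
    - {"delta_pos":[0.0016,0.0012,0.01],"rotation":[0,0,0]}
    - {"delta_pos":[0.0016,0.0012,0.011],"rotation":[0,0,0]}

```text
clock: 7.4
ee_pos: [480.7, -153.4, 95.5]
orientation: [3.138, -0.009, 0.642]
ft_force: [11.1, 7.1, -8.9]
width: 0.9
```

send_rows:
  steps:
    - {"delta_pos":[0.0032,0.0024,0.001],"rotation":[0,0,0]}
    - {"delta_pos":[0.0064,0.0048,0.002],"rotation":[0,0,0]}
    - {"delta_pos":[0.0072,0.0054,0.01],"rotation":[0,0,0]}
    - {"delta_pos":[0.0072,0.0054,0.03],"rotation":[0,0,0]}
    - {"delta_pos":[0.0072,0.0054,0.06],"rotation":[0,0,0]}

```text
clock: 7.9
ee_pos: [482.4, -149.3, 155.5]
orientation: [-3.139, 0.003, 0.644]
ft_force: [-0.0, -0.1, 0.3]
width: 0.3
```

send_rows:
  steps:
    - {"delta_pos":[0,0.02,0.04],"rotation":[0,0,0]}
    - {"delta_pos":[0,0.06,0.06],"rotation":[0,0,0]}
    - {"delta_pos":[0,0.1,0.08],"rotation":[0,0,0]}
    - {"delta_pos":[0,0.14,0.08],"rotation":[0,0,0]}
    - {"delta_pos":[0,0.18,0.08],"rotation":[0,0,0]}

```text
clock: 8.4
ee_pos: [483.8, 31.6, 237.3]
orientation: [3.14, -0.002, 0.643]
ft_force: [1.0, 0.7, -0.8]
width: 0.4
```

send_rows:
  steps:
    - {"delta_pos":[-0.01,0.04,0],"rotation":[0,0,0]}
    - {"delta_pos":[-0.02,0.08,0],"rotation":[0,0,0]}
    - {"delta_pos":[-0.03,0.12,0],"rotation":[0,0,0]}
    - {"delta_pos":[-0.04,0.16,0],"rotation":[0,0,0]}
    - {"delta_pos":[-0.04,0.16,0],"rotation":[0,0,0]}

```text
clock: 8.9
ee_pos: [442.6, 194.0, 236.3]
orientation: [-3.141, -0.001, 0.649]
ft_force: [-0.3, -0.8, -0.1]
width: 0.8
```

```bash
python3 - <<'E'
from h import *
a=env.camera("side");b=env.camera("top")
p=np.hstack([cv2.resize(a[200:350,240:400],(420,394),interpolation=cv2.INTER_CUBIC),cv2.resize(b[150:305,290:440],(380,394),interpolation=cv2.INTER_CUBIC)])[:,:,::-1]
cv2.imwrite("pics/end.png",p); s=env.state(); print(s['clock'],s['ee_pos'],s['ft_force'])
hsv=cv2.cvtColor(b,cv2.COLOR_RGB2HSV).astype(int);h,sa,v=[hsv[...,i] for i in range(3)]
roi=np.zeros(h.shape,bool); roi[150:305,310:440]=1
C=np.array([548.3,-103.6]);u=np.array([-.803,-.597])
for nm,m,z in (("button",(sa<70)&(v<130)&(v>40),94),("brass",(h>15)&(h<28)&(sa>120)&(v>150),96)):
    for bb,st,c in blobs(m&roi,60,3000): 
        q=ray("top",*c,z)[:2]; print(nm,st,q.round(1),(q-C)@u)
E
```

```text
9.0 [443.49526969 190.72293153 236.08387801] [ 0.16787134  0.05028629 -1.35089035]
button [394 177  25  30 208] [ 623.7 -195.7] -5.571369244163414
button [370 241  29  28 369] [ 485.6 -149.7] 77.89173027242612
brass [381 254  26  24 260] [ 456.7 -171.7] 114.17424372282294
```

View pics/end.png

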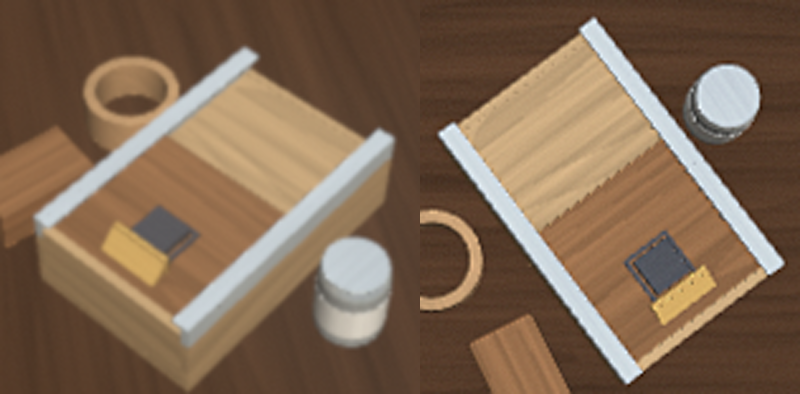

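The lid is flush with the stop. The button moved 119.4 mm and the brass bar 118.3 mm, and the button's side faces show it standing up. The neighbouring things look unmoved and the arm is clear, so I'll hand in.

```bash
python3 -c "
from cell import env
env.finish_job(); print(env.state()['clock'])"
```

```text
the job is handed in; nothing more can be done
the job is handed in; nothing more can be done
```

The chest is closed and I handed the job in at about 9 s on the robot's clock; there was no verdict to read back. With the fingers closed, I pressed the lock button fully (fingertip at 86.4 mm, about 6 N) and slid the lid while holding it down. At the end stop the lid stopped moving under about 18 N of push. I then raised the fingers while still pushing forward, so the button could spring up, and moved clear.

**Last checks:**
- **Lid travel:** the top-view images put it at 119.4 mm from the button and 118.3 mm from the brass bar, good to about 1–2 mm. The nominal travel is 120 mm and the catch needs 118.5 mm, so the images alone can't prove it caught. The firm stop while pushing is the stronger evidence.
- **Button:** its side faces are visible again, so it looks up, but I did not measure its height.
- **Other things:** the tin, tape roll and wooden box look unmoved by eye, and I did not measure them. The cup and figure are now under the lid and can't be seen, and the mug and vase were not rechecked.
- **Arm:** it is well clear of everything, with the force reading near zero.

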